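# Face up the drink cans in the fridge tray

### The arm

A 7-joint arm with a two-finger parallel gripper is mounted at the origin on a cart in front of the work surface, level with it; the furniture and walls round the work are solid. World frame = base frame: x ahead of the robot, y to its left, z up, the work surface at z = 0. Lengths are in m, angles in rad, forces in N, time in s.
With the tool pointing down it reaches from about 0.425 to 0.875 m from the base axis. Payload 4.7 kg.
Tool frame: the origin (TCP) lies midway between the tips of the shut fingers; the grasp point (between the pads) lies 19 mm behind it; z points along the fingers, y is the line along which they close (so a half turn about z gives the same grasp; the last joint's range is limited). The gripper opens to 87 mm and grips with 3 to 60 N. Pads are 19 mm wide; open, the fingers measure 117 mm over their backs; the gripper's body (75 mm by 190 mm) begins 51 mm behind the grasp point.
Start: joints at [-1.176, 0.321, -0.07, 1.45, 0.023, 1.371, -0.057], TCP at [0.242, 0.603, 0.223] pointing down, gripper open.
Joint ranges: [-2.86, 2.86], [-0.3, 2.09], [-1.38, 1.24], [0.06, 2.45], [-1.56, 4.7], [0.09, 2.05], [-2.69, 2.69]. Speed limits (rad/s): [2.57, 2.57, 3.14, 3.14, 3.14, 3.14, 3.14].

### API

Orientations are given as a unit quaternion [w, x, y, z].
In Python, from rig import robot gives the robot as it stands.
- The arm moves only by the shell command python3 -m creep 'ROWS' [FORCE]. ROWS is JSON, one flat list of numbers, 7 for each row, row after row: the turn, a rotation vector about the world's x, y, z in degrees, then the shift along the world's x, y, z in mm, then the opening in per cent of the stroke, from 0 (shut) to 100 (fully open). A call has 1 to 20 rows; each row shifts and turns the commanded pose from where the row before left it; what a row does not reach is not made up. A row lasts 1/10 s, in which the tool goes at most 50 mm and 8.59 degrees, less where a joint would pass 70% of its speed; a pose out of reach is approached as far as the arm can. A call is refused whole if a number of a shift passes 50 or a number of a turn 8.59, either way. A call with a gripper value outside its range is refused whole. The fingers move at their own pace and stop on an object; FORCE is the grip in N (left out, the last holds). Time passes only in rows, so rows that do not move let the fingers close. It gives the time, the measured TCP pose, the force, the opening and the grip force at its end, in the units of the state.
- robot.observe(): the state, without advancing time (a new reading comes with each control period).
- robot.get_image(name): name is "side" or "top" or "wrist"; returns a dict with "img" (400x640x3 uint8, red, green, blue), "depth" (400x640 float32, m along the optical axis (not along the pixel's ray), 0 where there is no reading), "mtx" (3x3 intrinsics, pixels), "pose" (4x4, takes a point from camera to world coordinates). Camera axes: x right, y down, z forward; pixel columns grow to the right and rows downward; lengths in m; the calibration is good to about 2 mm. A picture is of the moment at which its call begins.
- robot.hand_in(): hands the job in; it is judged then, once.
Trained networks look in the newest picture that a camera, given by its name, has taken for a name from the list of things; names that differ only in an ending like _2 or _b are one class to them, and where a whole thing is asked for, a point or a joint stands for the part that bears it (a point fixed in the world has none). Each returns a list of dicts, best first, with "confidence" (0 to 1); they miss things now and then, are a little off and sometimes report something else, mostly with a low value. They report only what shows in the picture. A call takes as long as a camera call. They do not tell look-alikes from the thing itself.
- robot.find_in(camera, thing): "xy" ([column, row] in pixels, amid what is visible of it).
- robot.cut_out(camera, thing): "mask" (400x640 bool, what is visible of it) and "xy" ([column, row] in pixels, amid what is visible of it).
The state is a dict: "clock": time; "joints": joint angles; "qd": joint speeds; "effort": joint torques, N m; "position": TCP position; "orientation": TCP orientation; "force": force on the tool from outside, world axes, zero at the start; "torque": the same for the moment, N m; "finger_gap": opening from 0.0 (shut) to 1.0 (fully open); "grip_force": force on a finger pad.
Only numpy, scipy, OpenCV 4.12 (cv2) and the standard library are available. Lean on these libraries where they do the work, as an engineer would, in place of code of your own. Each camera call takes 0.05 s, during which the arm holds its last target. There are 200 camera calls.

### The job

Two cans have been taken from the front of this fridge tray: face up the rest by moving the two cans left at the back forward, one after the other, so that they lie seated in the two front places. There is no room to take hold of them, so roll each one along the tray under the fingertips from above, hump by hump, without lifting it out, and go gently because the thin walls dent easily.

Things in the scene. Friction and masses are not known exactly. Their poses are not given: they have to be found in the camera images.
- can_tray: Grey open plastic fridge tray for slim cans lying on their sides; its rubber feet do not slip. 235 mm long along its x, 147 mm wide along its y; origin on the table under its middle. The -x end is the FRONT (30 mm high, pull lip, turned toward the robot), the +x end the back, a 58 mm high wall; side walls 30 mm high. Four places in a row along x, 57 mm apart, parted by rounded humps
- place1 (a point): Centre of a can seated in the frontmost place, at x = -85.5 mm in the tray, 34 mm above the table; axes as the tray's. Seated, a can's top is 61 mm above the table. The places are hollows across the tray's full inner width of 142 mm
- place2 (a point): The same for the second place from the front (x = -28.5 mm). The crest of the hump between two places lies midway, 13 mm above the table; rolling over it a can rises by 5 mm, then drops into the next place by itself
- place3 (a point): The same for the third place from the front (x = +28.5 mm)
- place4 (a point): The same for the rearmost place (x = +85.5 mm), its can 4 mm from the back wall, so no finger fits behind a can there
- can_red_center (a point): Centre of the loose red slim drink can with a white band: diameter 53 mm, length 134 mm, 0.27 kg, thin-walled (dents above 20 N; 4 N on top is enough to roll it). At the start it lies across the tray in the third or fourth place. Its own y is its axis; the other axes turn as it rolls. Under a finger that does not slip it advances half as far as the finger
- can_green_center (a point): The same for the green can with a yellow band
- mug: Bystander: white mug, 92 x 127 mm, 95 mm high, left of the tray; origin at the centre of its underside
- timer: Bystander: white kitchen timer, 58 mm across, 42 mm high, right of the tray; origin at the centre of its underside
- glass: Bystander: clear drinking glass, 81 mm across, 92 mm high, left behind the tray; origin at the centre of its underside
Mind the look-alikes: they are no part of the job. Of the things that look like the part that bears can_red_center, the largest one is meant.

How it is judged:
By the outcome, as a careful person would: the job done as asked, in the order asked, and still so for the second after the job is handed in, with the robot touching nothing.
It also fails if it takes over 69 s, if anything falls off the work surface, if the arm or the gripper's body presses on something with over 40 N, if the wrist force passes 120 N, or if a joint passes its speed limit or range.

## Working session

There is one attempt and no reset: what is moved stays moved. The work goes in short steps, Python scripts to look and compute and a shell command to move; the robot and the scene stay as the last step left them, time stands still between calls to the robot, and variables do not carry over. Pictures are saved under pics/ and viewed, at most 10 in all, crops included, and the job is handed in when it is done.

```bash
ls; mkdir -p pics; cat > h.py <<'E'
import numpy as np, cv2
from rig import robot
def pts(im,mask):
    v,u=np.nonzero(mask&(im["depth"]>0)); z=im["depth"][v,u]
    K=im["mtx"]; c=np.c_[(u-K[0,2])/K[0,0]*z,(v-K[1,2])/K[1,1]*z,z]
    return c@im["pose"][:3,:3].T+im["pose"][:3,3]
def save(im,n): cv2.imwrite("pics/"+n,im["img"][:,:,::-1])
E
python3 - <<'E'
from h import *
s=robot.observe();print(s["position"],s["orientation"],s["force"],s["finger_gap"],s["clock"])
for c in("top","side"):
    im=robot.get_image(c);save(im,c+"0.png")
    print(c,im["pose"][:3,3].round(3))
    for t in("can_red_center","can_green_center","can_tray","mug","timer","glass"):
        for d in robot.cut_out(c,t):
            p=pts(im,d["mask"])
            if len(p)<5: continue
            print(t,round(d["confidence"],2),np.round(d["xy"]),d["mask"].sum(),np.percentile(p,[2,50,98],axis=0).round(3).tolist())
E
```

```text
pics
[0.24145868 0.60291506 0.22147743] [-1.07228193e-04  1.89237175e-01  9.81930968e-01 -9.24545177e-04] [ 0.01903245 -0.07632625 -0.39307181] 1.0034029804561473 0.0
top [4.260e-01 1.000e-03 1.073e+00]
can_red_center 0.8 [318. 162.] 909 [[0.602, -0.032, 0.036], [0.635, 0.028, 0.057], [0.672, 0.089, 0.064]]
can_red_center 0.76 [256. 202.] 451 [[0.508, 0.164, 0.005], [0.535, 0.205, 0.034], [0.565, 0.25, 0.04]]
can_red_center 0.65 [402. 220.] 412 [[0.447, -0.24, 0.004], [0.474, -0.196, 0.035], [0.502, -0.153, 0.04]]
can_green_center 0.68 [325. 183.] 921 [[0.551, -0.052, 0.018], [0.583, 0.009, 0.057], [0.62, 0.071, 0.064]]
can_tray 0.7 [333. 210.] 3247 [[0.437, -0.091, 0.002], [0.519, -0.011, 0.013], [0.685, 0.098, 0.061]]
mug 0.74 [331. 207.] 3401 [[0.437, -0.091, 0.001], [0.522, -0.011, 0.013], [0.688, 0.097, 0.061]]
mug 0.62 [235. 252.] 1164 [[0.353, 0.201, 0.001], [0.393, 0.254, 0.06], [0.44, 0.308, 0.097]]
timer 0.54 [414. 180.] 334 [[0.578, -0.26, 0.009], [0.601, -0.234, 0.04], [0.625, -0.212, 0.046]]
glass 0.59 [232. 151.] 871 [[0.634, 0.229, 0.009], [0.679, 0.276, 0.042], [0.709
[... 268 characters left out ...]
.65 [342. 160.] 324 [[0.438, -0.232, -0.002], [0.472, -0.178, 0.028], [0.504, -0.148, 0.037]]
can_red_center 0.19 [377. 256.] 1938 [[0.35, 0.201, -0.001], [0.393, 0.25, 0.059], [0.438, 0.313, 0.094]]
can_green_center 0.81 [300. 194.] 747 [[0.551, -0.066, 0.01], [0.585, 0.031, 0.053], [0.621, 0.077, 0.061]]
can_tray 0.71 [324. 200.] 2443 [[0.434, -0.093, 0.002], [0.519, 0.005, 0.012], [0.68, 0.106, 0.058]]
mug 0.97 [374. 257.] 1905 [[0.356, 0.201, -0.001], [0.394, 0.251, 0.06], [0.438, 0.313, 0.094]]
timer 0.73 [297. 147.] 254 [[0.582, -0.263, -0.0], [0.606, -0.22, 0.032], [0.632, -0.209, 0.043]]
glass 0.51 [323. 202.] 2567 [[0.434, -0.094, -0.0], [0.521, 0.007, 0.012], [0.683, 0.106, 0.059]]
```

```bash
python3 - <<'E'
from h import *
i=cv2.imread("pics/top0.png")[120:280,200:440]
cv2.imwrite("pics/c0.png",cv2.resize(i,(780,520),interpolation=cv2.INTER_CUBIC))
for c in("top","side"):
    im=robot.get_image(c)
    for t in("can_red_center","can_green_center","can_tray"):
        ds=robot.cut_out(c,t)
        for d in ds:
            p=pts(im,d["mask"])
            if abs(np.median(p[:,1]))>.1: continue
            q=p[(p[:,2]>.05)] if "can_t"!=t[:5] else p
            hull=cv2.minAreaRect(q[:,:2].astype(np.float32)*1000)
            print(c,t,hull, "top z",np.percentile(q[:,2],90).round(4))
            if t!="can_tray":
                u=np.linalg.svd(q[:,:2]-q[:,:2].mean(0))[2][0]; print("axis deg",np.degrees(np.arctan(u[1]/u[0])), q.mean(0).round(4))
E
```

```text
top can_red_center ((638.7786865234375, 29.125972747802734), (46.69293212890625, 133.3941192626953), 17.231834411621094) top z 0.0625
axis deg -73.15334183028418 [0.6378 0.0289 0.0581]
top can_red_center ((656.5074462890625, 32.830406188964844), (38.7831916809082, 152.74307250976562), 16.80501937866211) top z 0.0627
axis deg -72.89237325856944 [0.6661 0.0355 0.0587]
top can_green_center ((585.18603515625, 11.085044860839844), (45.837730407714844, 131.3520965576172), 16.99504852294922) top z 0.0627
axis deg -72.93253234579781 [0.5845 0.0104 0.0582]
top can_tray ((557.004150390625, 2.7577972412109375), (246.15269470214844, 157.5319366455078), 19.157560348510742) top z 0.0346
side can_red_center ((639.127197265625, 30.561790466308594), (42.625423431396484, 135.1854705810547), 16.74970054626465) top z 0.0598
axis deg -72.26267949738079 [0.6385 0.0365 0.0563]
side can_green_center ((585.943359375, 12.159210205078125), (42.88833236694336, 136.37022399902344), 16.791664123535156) top z 0.0599
axis deg -72.47209157412996 [0.5851 0.0179 0.0563]
side can_green_center ((657.6649169921875, 35.60181427001953), (35.79815673828125, 154.4652862548828), 17.65607452392578) top z 0.0601
axis deg -73.44107485916255 [0.6644 0.0374 0.0572]
side can_tray ((562.8558349609375, -15.582015991210938), (246.06442260742188, 197.05088806152344), 16.984281539916992) top z 0.0326
```

View pics/c0.png

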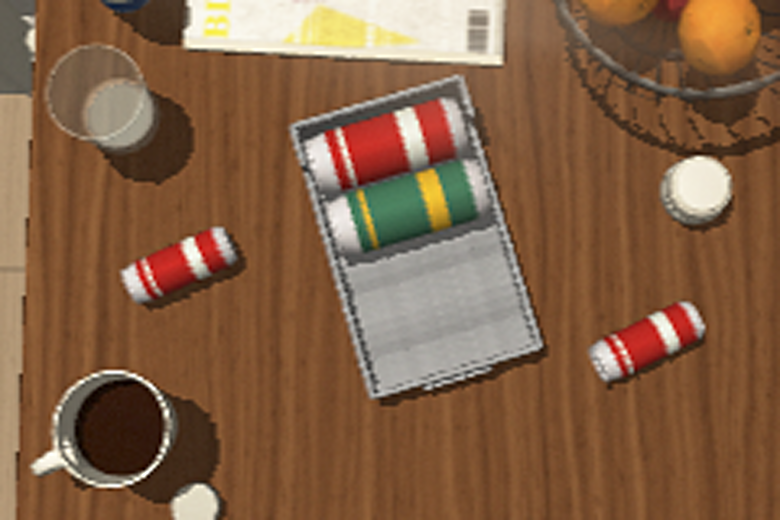

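The image shows the red can with its white band at the back (place 4, crop pixel 390,145) and the green can in place 3 (410,205). The two other red cans, at (180,265) and (650,340) in the crop, are smaller look-alikes outside the tray. The big one in the tray is the one meant. Tray yaw is about 17°. I'll roll green first, into place 1.

```bash
python3 -m creep '[0,0,2.4,22.5,-36.6,0,70, 0,0,2.4,22.5,-36.6,0,70, 0,0,2.4,22.5,-36.6,0,70, 0,0,2.4,22.5,-36.6,0,70, 0,0,2.4,22.5,-36.6,0,70, 0,0,2.4,22.5,-36.6,0,70, 0,0,2.4,22.5,-36.6,0,70, 0,0,2.4,22.5,-36.6,0,70, 0,0,2.4,22.5,-36.6,0,70, 0,0,2.4,22.5,-36.6,0,70, 0,0,2.4,22.5,-36.6,0,70, 0,0,2.4,22.5,-36.6,0,70, 0,0,2.4,22.5,-36.6,0,70, 0,0,2.4,22.5,-36.6,0,70, 0,0,2.4,22.5,-36.6,0,70, 0,0,2.4,22.5,-36.6,-40,70, 0,0,0.4,0,0,-40,70, 0,0,0,0,0,-30,70, 0,0,0,0,0,0,70, 0,0,0,0,0,0,70]'
```

```text
clock: 3.1
position: [0.5984, 0.0235, 0.119]
orientation: [-0.0, -0.148, 0.989, -0.0]
force: [1.1, -0.5, -0.1]
finger_gap: 0.699
grip_force: 0.0
```

```bash
python3 -m creep '[0,0,0,1.5,-3.5,-18,70, 0,0,0,1.5,-3.5,-18,70, 0,0,0,0,0,-15,70, 0,0,0,0,0,0,70, 0,0,0,0,0,0,70]'; python3 - <<'E'
from h import *
im=robot.get_image("wrist");save(im,"w1.png")
for t in("can_red_center","can_green_center"):
    for d in robot.cut_out("wrist",t)[:2]:
        p=pts(im,d["mask"]);q=p[p[:,2]>.05]; print(t,d["confidence"],cv2.minAreaRect(q[:,:2].astype(np.float32)*1000),np.percentile(q[:,2],95))
E
```

```text
clock: 3.6
position: [0.6019, 0.0168, 0.0686]
orientation: [0.001, -0.148, 0.989, 0.0]
force: [0.5, 1.2, 0.8]
finger_gap: 0.701
grip_force: 0.0
can_red_center 0.75 ((542.3709106445312, 86.04048156738281), (0.12469442188739777, 0.6927845478057861), 2.4742045402526855) 0.13964435722345936
can_red_center 0.61 ((639.1234741210938, 27.80785369873047), (41.68337631225586, 94.43424987792969), 17.61011505126953) 0.05988050340895328
can_green_center 0.79 ((585.1702880859375, 10.102592468261719), (41.559173583984375, 134.14700317382812), 17.102502822875977) 0.059626715875147084
```

View pics/w1.png

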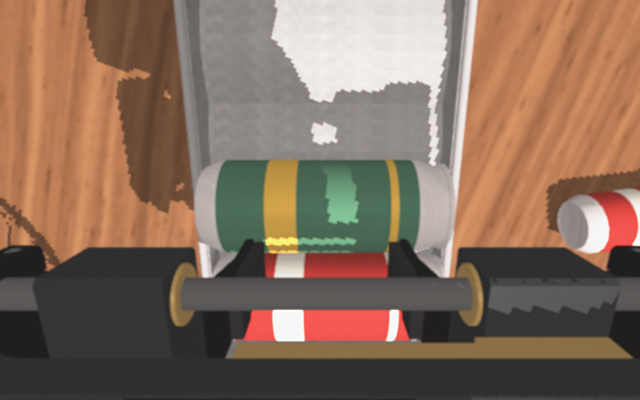

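The wrist view has green ahead at (320,205), with the fingertips at (250,255) and (400,255) just behind its crown. Next I touch down gently.

```bash
python3 -m creep '[0,0,0,-1.5,-0.5,-4,70, 0,0,0,0,0,-3,70, 0,0,0,0,0,-2,70, 0,0,0,0,0,0,70]'; python3 -m creep '[0,0,0,0,0,-1,70, 0,0,0,0,0,0,70]';python3 -m creep '[0,0,0,0,0,-1,70, 0,0,0,0,0,0,70]'
```

```text
clock: 4.15
position: [0.601, 0.0161, 0.06]
orientation: [0.001, -0.148, 0.989, 0.0]
force: [0.3, 1.3, 7.4]
finger_gap: 0.702
grip_force: 3.2
clock: 4.35
position: [0.6017, 0.0163, 0.0599]
orientation: [0.002, -0.148, 0.989, 0.0]
force: [-0.2, 0.6, 10.3]
finger_gap: 0.696
grip_force: 4.8
clock: 4.55
position: [0.6025, 0.0166, 0.0597]
orientation: [0.003, -0.148, 0.989, 0.0]
force: [-1.6, 1.2, 12.8]
finger_gap: 0.698
grip_force: 6.2
```

```bash
python3 -m creep '[0,0,0,0,0,1.5,70, 0,0,0,-3.8,-1.2,0.4,70, 0,0,0,-3.8,-1.2,0.5,70, 0,0,0,-3.8,-1.2,0.4,70, 0,0,0,-3.8,-1.2,0.5,70, 0,0,0,-3.8,-1.2,0.5,70, 0,0,0,0,0,0,70]'; cat > look.py <<'E'
from h import *
import sys
im=robot.get_image(sys.argv[1]); g=0.2924;u=np.array([.9563,g])
if len(sys.argv)>2: save(im,sys.argv[2])
T=np.array([.6388,.0290])-85.5e-3*u
tcp=robot.observe()["position"]; print("tcp tray s",((tcp[:2]-T)@u*1e3).round(1),"lat",((tcp[:2]-T)@[-g,.9563]*1e3).round(1),"z",tcp[2].round(4))
for t in("can_red_center","can_green_center"):
    for d in robot.cut_out(sys.argv[1],t)[:4]:
        p=pts(im,d["mask"]); q=(p[:,:2]-T)@u; k=(p[:,2]>.04)&(abs(q)<.12)&(p[:,2]<.07)&(abs((p[:,:2]-T)@[-g,.9563])<.07)
        if k.sum()<80: continue
        p=p[k]; r=cv2.minAreaRect(p[:,:2].astype(np.float32)*1000)
        # circle fit in the tray x-z plane, radius 26.5
        from scipy.optimize import least_squares
        q=np.c_[(p[:,:2]-T)@u,p[:,2]]
        f=least_squares(lambda c:np.hypot(q[:,0]-c[0],q[:,1]-c[1])-.0265,[np.median(q[:,0]),.034],loss="soft_l1",f_scale=.001)
        print(t,round(d["confidence"],2),"s,z mm",(f.x*1e3).round(1),"yaw",round(r[2],1),np.round(r[1]))
E
python3 look.py side; python3 look.py top
```

```text
clock: 5.25
position: [0.5835, 0.0108, 0.0632]
orientation: [0.003, -0.148, 0.989, 0.001]
force: [0.4, 0.7, 10.2]
finger_gap: 0.701
grip_force: 5.0
tcp tray s 27.5 lat -1.3 z 0.0632
can_red_center 0.82 s,z mm [86.5 32.6] yaw 18.1 [ 56. 132.]
can_red_center 0.34 s,z mm [21.1 33.7] yaw 16.7 [52. 83.]
can_green_center 0.76 s,z mm [21.2 33.7] yaw 16.7 [ 49. 108.]
tcp tray s 27.7 lat -1.3 z 0.0632
```

```bash
python3 -m creep '[0,0,0,-3.8,-1.2,0.5,70, 0,0,0,-3.8,-1.2,0.5,70, 0,0,0,-3.8,-1.2,0.5,70, 0,0,0,-3.8,-1.2,0.4,70, 0,0,0,-3.8,-1.2,0.4,70, 0,0,0,-3.8,-1.2,0.3,70, 0,0,0,0,0,0,70]';python3 look.py side
```

```text
clock: 6.25
position: [0.5602, 0.0036, 0.0654]
orientation: [0.003, -0.148, 0.989, 0.001]
force: [0.3, 1.6, 9.9]
finger_gap: 0.698
grip_force: 4.6
tcp tray s 3.1 lat -1.3 z 0.0654
can_red_center 0.57 s,z mm [86.4 32.6] yaw 17.1 [ 52. 136.]
can_green_center 0.95 s,z mm [ 9.6 35.9] yaw 17.8 [ 52. 132.]
```

```bash
python3 -m creep '[0,0,0,-3.8,-1.2,0.3,70, 0,0,0,-3.8,-1.2,0.2,70, 0,0,0,-3.8,-1.2,0,70, 0,0,0,-3.8,-1.2,0,70, 0,0,0,-3.8,-1.2,-0.3,70, 0,0,0,-3.8,-1.2,-0.5,70, 0,0,0,-3.8,-1.2,-0.7,70, 0,0,0,0,0,0,70]';python3 look.py side
```

```text
clock: 7.2
position: [0.5309, -0.0054, 0.0626]
orientation: [-0.0, -0.148, 0.989, 0.001]
force: [-2.0, -0.1, 7.5]
finger_gap: 0.699
grip_force: 3.5
tcp tray s -27.6 lat -1.4 z 0.0627
can_red_center 0.92 s,z mm [86.4 32.8] yaw 17.6 [ 56. 135.]
can_green_center 0.62 s,z mm [-6.9 36.7] yaw 23.6 [ 51. 133.]
```

```bash
python3 -m creep '[0,0,0,0,0,20,70, 0,0,0,9.6,2.9,0,70, 0,0,0,9.6,2.9,0,70, 0,0,0,0,0,0,70, 0,0,0,0,0,0,70, 0,0,0,0,0,0,70]';python3 look.py side; python3 look.py wrist
```

```text
clock: 7.95
position: [0.5499, -0.0002, 0.0811]
orientation: [-0.001, -0.148, 0.989, -0.0]
force: [0.6, 0.7, -0.8]
finger_gap: 0.697
grip_force: 0.0
tcp tray s -8.0 lat -2.0 z 0.0813
can_red_center 0.76 s,z mm [86.4 32.8] yaw 17.6 [ 50. 127.]
can_green_center 0.63 s,z mm [-25.5  33. ] yaw 17.8 [ 50. 116.]
tcp tray s -7.7 lat -2.0 z 0.0817
can_red_center 0.79 s,z mm [85.5 31.1] yaw 21.0 [ 12. 118.]
can_green_center 0.94 s,z mm [-27.2  32.7] yaw 17.0 [ 50. 135.]
```

```bash
python3 -m creep '[0,0,0,-3.8,-0.6,-10,70, 0,0,0,0,0,-8,70, 0,0,0,0,0,-4,70, 0,0,0,0,0,-1,70, 0,0,0,0,0,0,70]'; python3 look.py wrist
```

```text
clock: 8.75
position: [0.5478, -0.0001, 0.0599]
orientation: [0.001, -0.148, 0.989, 0.0]
force: [-1.4, 1.1, 6.9]
finger_gap: 0.703
grip_force: 3.3
tcp tray s -10.0 lat -1.2 z 0.0599
can_green_center 0.8 s,z mm [-26.4  32.9] yaw 17.2 [ 50. 134.]
```

```bash
python3 -m creep '[0,0,0,0,0,-0.5,70, 0,0,0,-3.8,-1.2,0.4,70, 0,0,0,-3.8,-1.2,0.5,70, 0,0,0,-3.8,-1.2,0.4,70, 0,0,0,-3.8,-1.2,0.5,70, 0,0,0,-3.8,-1.2,0.5,70, 0,0,0,-3.8,-1.2,0.5,70, 0,0,0,-3.8,-1.2,0.5,70, 0,0,0,-3.8,-1.2,0.5,70, 0,0,0,-3.8,-1.2,0.4,70, 0,0,0,-3.8,-1.2,0.4,70, 0,0,0,-3.8,-1.2,0.3,70, 0,0,0,0,0,0,70]';python3 look.py side
```

```text
clock: 10.2
position: [0.5071, -0.0125, 0.0653]
orientation: [0.003, -0.148, 0.989, 0.001]
force: [0.2, 2.6, 9.1]
finger_gap: 0.7
grip_force: 4.9
tcp tray s -52.5 lat -1.2 z 0.0653
can_red_center 0.91 s,z mm [86.4 32.6] yaw 17.5 [ 50. 131.]
can_green_center 0.79 s,z mm [-46.6  35.7] yaw 22.3 [ 48. 135.]
```

```bash
python3 -m creep '[0,0,0,-3.8,-1.2,0.3,70, 0,0,0,-3.8,-1.2,0.2,70, 0,0,0,-3.8,-1.2,0,70, 0,0,0,-3.8,-1.2,0,70, 0,0,0,-3.8,-1.2,-0.3,70, 0,0,0,-3.8,-1.2,-0.5,70, 0,0,0,-3.8,-1.2,-0.7,70, 0,0,0,0,0,0,70]';python3 look.py side
```

```text
clock: 11.15
position: [0.4779, -0.0215, 0.063]
orientation: [-0.0, -0.148, 0.989, 0.001]
force: [-4.2, 1.1, 9.7]
finger_gap: 0.698
grip_force: 4.9
tcp tray s -82.9 lat -1.3 z 0.063
can_red_center 0.76 s,z mm [86.6 32.7] yaw 17.3 [ 51. 134.]
can_green_center 0.96 s,z mm [-63.5  36.7] yaw 24.0 [ 51. 135.]
```

```bash
python3 -m creep '[0,0,0,0,0,20,70, 0,0,0,0,0,10,70, 0,0,0,19.7,6.1,0,70, 0,0,0,19.7,6.1,0,70, 0,0,0,19.7,6.1,0,70, 0,0,0,19.7,6.1,0,70, 0,0,0,19.7,6.1,0,70, 0,0,0,19.7,6.1,0,70, 0,0,0,19.7,6.1,0,70, 0,0,0,19.7,6.1,0,70, 0,0,0,19.7,6.1,-5,70, 0,0,0,0,0,-5,70, 0,0,0,0,0,0,70]';python3 look.py side s2.png; python3 look.py top; python3 look.py wrist
```

```text
clock: 12.6
position: [0.6544, 0.0325, 0.0806]
orientation: [-0.002, -0.148, 0.989, -0.0]
force: [0.0, -0.4, 0.2]
finger_gap: 0.7
grip_force: 0.0
tcp tray s 101.2 lat -1.6 z 0.0812
can_red_center 0.98 s,z mm [86.7 32.6] yaw 17.6 [49. 95.]
can_green_center 0.88 s,z mm [-84.6  32.5] yaw 18.7 [ 49. 134.]
tcp tray s 101.9 lat -1.8 z 0.0826
can_red_center 0.59 s,z mm [86.7 35.1] yaw 4.5 [27. 29.]
can_green_center 0.64 s,z mm [-84.7  34.7] yaw 17.1 [52. 92.]
tcp tray s 102.5 lat -1.6 z 0.0828
can_red_center 0.64 s,z mm [86.4 32.5] yaw 16.7 [ 51. 134.]
can_green_center 0.61 s,z mm [91.3 52.7] yaw 12.9 [ 54. 140.]
```

View pics/s2.png

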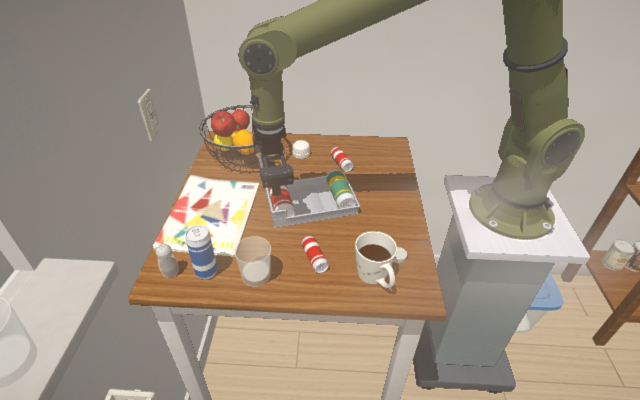

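Green now lies at (340,188) in place 1 (s ≈ -85 mm), and red is at (283,200), still at the back. Now the red can.

```bash
python3 -m creep '[0,0,0,0,0.5,-10,70, 0,0,0,0,0.5,-8,70, 0,0,0,0,0,-4,70, 0,0,0,0,0,-1.5,70, 0,0,0,0,0,0,70]'; python3 -c "
from h import *;s=robot.observe();print(s['force'],s['position'])"
```

```text
clock: 13.55
position: [0.6567, 0.0344, 0.0598]
orientation: [0.001, -0.148, 0.989, 0.0]
force: [0.2, 1.5, 5.6]
finger_gap: 0.7
grip_force: 2.8
[0.22479335 1.49532977 5.64159923] [0.65666374 0.03436946 0.05984096]
```

```bash
python3 -m creep '[0,0,0,0,0,-1,70, 0,0,0,-3.8,-1.2,0.5,70, 0,0,0,-3.8,-1.2,0.5,70, 0,0,0,-3.8,-1.2,0.4,70, 0,0,0,-3.8,-1.2,0.5,70, 0,0,0,-3.8,-1.2,0.5,70, 0,0,0,-3.8,-1.2,0.5,70, 0,0,0,-3.8,-1.2,0.5,70, 0,0,0,-3.8,-1.2,0.5,70, 0,0,0,-3.8,-1.2,0.4,70, 0,0,0,-3.8,-1.2,0.4,70, 0,0,0,-3.8,-1.2,0.3,70, 0,0,0,0,0,0,70]';python3 look.py side
```

```text
clock: 14.85
position: [0.616, 0.022, 0.0654]
orientation: [0.003, -0.148, 0.989, 0.001]
force: [-0.0, 2.7, 9.9]
finger_gap: 0.7
grip_force: 5.1
tcp tray s 61.8 lat -0.0 z 0.0653
can_red_center 0.8 s,z mm [67.5 35.4] yaw 26.0 [ 45. 116.]
can_green_center 0.8 s,z mm [-84.6  32.5] yaw 18.8 [ 48. 135.]
```

```bash
python3 -m creep '[0,0,0,-3.8,-1.2,0.3,70, 0,0,0,-3.8,-1.2,0.2,70, 0,0,0,-3.8,-1.2,0,70, 0,0,0,-3.8,-1.2,0,70, 0,0,0,-3.8,-1.2,-0.3,70, 0,0,0,-3.8,-1.2,-0.5,70, 0,0,0,-3.8,-1.2,-0.7,70, 0,0,0,0,0,0,70]';python3 look.py side
```

```text
clock: 15.8
position: [0.5871, 0.0131, 0.0632]
orientation: [0.0, -0.148, 0.989, 0.001]
force: [-3.9, 1.7, 11.1]
finger_gap: 0.701
grip_force: 5.5
tcp tray s 31.7 lat -0.1 z 0.0632
can_red_center 0.69 s,z mm [51.  36.4] yaw 18.3 [ 51. 133.]
can_green_center 0.79 s,z mm [-84.6  32.5] yaw 18.9 [ 50. 135.]
```

```bash
python3 -m creep '[0,0,0,0,0,20,70, 0,0,0,7.2,2.2,0,70, 0,0,0,7.2,2.2,0,70, 0,0,0,0,0,0,70, 0,0,0,0,0,0,70, 0,0,0,0,0,0,70, 0,0,0,0,0,-10,70, 0,0,0,0,0,-8,70, 0,0,0,0,0,-4.5,70, 0,0,0,0,0,-1,70, 0,0,0,0,0,0,70]';python3 look.py side; python3 look.py wrist
```

```text
clock: 17.05
position: [0.6029, 0.017, 0.0595]
orientation: [0.001, -0.148, 0.989, 0.0]
force: [-1.1, 1.1, 7.4]
finger_gap: 0.697
grip_force: 3.2
tcp tray s 47.6 lat -1.0 z 0.0595
can_red_center 0.73 s,z mm [30.1 32. ] yaw 17.4 [50. 77.]
can_green_center 0.62 s,z mm [-84.6  32.5] yaw 18.2 [ 49. 134.]
tcp tray s 47.5 lat -1.0 z 0.0595
can_red_center 0.94 s,z mm [30.2 32.8] yaw 16.8 [ 51. 135.]
can_green_center 0.9 s,z mm [-85.   32.9] yaw 17.1 [ 11. 134.]
```

```bash
python3 -m creep '[0,0,0,0,0,-0.5,70, 0,0,0,-3.8,-1.2,0.5,70, 0,0,0,-3.8,-1.2,0.5,70, 0,0,0,-3.8,-1.2,0.4,70, 0,0,0,-3.8,-1.2,0.5,70, 0,0,0,-3.8,-1.2,0.5,70, 0,0,0,-3.8,-1.2,0.5,70, 0,0,0,-3.8,-1.2,0.5,70, 0,0,0,-3.8,-1.2,0.5,70, 0,0,0,-3.8,-1.2,0.4,70, 0,0,0,-3.8,-1.2,0.4,70, 0,0,0,-3.8,-1.2,0.3,70, 0,0,0,0,0,0,70]';python3 look.py side
```

```text
clock: 18.65
position: [0.5622, 0.0046, 0.0653]
orientation: [0.003, -0.148, 0.989, 0.001]
force: [-0.3, 2.3, 11.3]
finger_gap: 0.698
grip_force: 5.5
tcp tray s 5.3 lat -1.0 z 0.0653
can_red_center 0.61 s,z mm [ 9.6 36. ] yaw 18.3 [ 52. 134.]
can_green_center 0.89 s,z mm [-84.7  32.5] yaw 19.3 [ 51. 133.]
```

```bash
python3 -m creep '[0,0,0,-3.8,-1.2,0.4,70, 0,0,0,-3.8,-1.2,0.2,70, 0,0,0,-3.8,-1.2,0,70, 0,0,0,-3.8,-1.2,0,70, 0,0,0,-3.8,-1.2,-0.3,70, 0,0,0,-3.8,-1.2,-0.5,70, 0,0,0,-3.8,-1.2,-0.7,70, 0,0,0,0,0,0,70]';python3 look.py side
```

```text
clock: 19.6
position: [0.5332, -0.0044, 0.0633]
orientation: [0.0, -0.148, 0.989, 0.001]
force: [-4.2, 0.6, 11.2]
finger_gap: 0.697
grip_force: 6.1
tcp tray s -25.0 lat -1.0 z 0.0633
can_red_center 0.58 s,z mm [-6.1 36.7] yaw 17.4 [ 52. 129.]
can_green_center 0.62 s,z mm [-84.5  32.1] yaw 19.2 [49. 90.]
```

```bash
python3 -m creep '[0,0,0,0,0,20,70, 0,0,0,0,0,40,70, 0,0,0,15,5,40,70, 0,0,0,25,8,20,70, 0,0,0,25,8,0,70, 0,0,0,0,0,0,70, 0,0,0,0,0,0,70, 0,0,0,0,0,0,70, 0,0,0,0,0,0,70, 0,0,0,0,0,0,70, 0,0,0,0,0,0,70]';python3 look.py side;python3 look.py wrist w3.png; python3 look.py top
```

```text
clock: 20.85
position: [0.598, 0.0157, 0.182]
orientation: [0.0, -0.148, 0.989, 0.0]
force: [-0.5, -0.5, -0.3]
finger_gap: 0.702
grip_force: 0.0
tcp tray s 42.7 lat -0.8 z 0.182
can_red_center 0.67 s,z mm [-27.5  32.5] yaw 17.5 [ 50. 130.]
can_green_center 0.81 s,z mm [-84.6  32.4] yaw 18.4 [ 49. 130.]
tcp tray s 42.9 lat -0.7 z 0.182
can_red_center 0.91 s,z mm [-27.7  32.5] yaw 17.0 [ 51. 135.]
can_red_center 0.21 s,z mm [90.8 48.4] yaw 48.9 [238.  96.]
can_green_center 0.71 s,z mm [-84.7  32.5] yaw 17.2 [ 48. 134.]
tcp tray s 42.9 lat -0.7 z 0.1819
can_green_center 0.78 s,z mm [-84.4  34.4] yaw 2.8 [55. 36.]
```

View pics/w3.png

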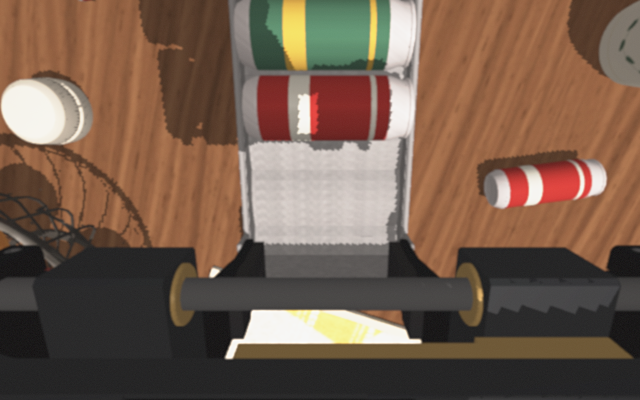

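Both cans sit square in the two front places: green at (325,35) and red at (330,107). The arm is clear of everything.

```bash
python3 -c "
from rig import robot
print(robot.hand_in())"
```

```text
the job is handed in; nothing more can be done
None
```

The job is handed in: I rolled the green can into place 1, then the red can into place 2, and the cameras show both seated; the highest wrist force I read was about 13 N, and it took about 21 s of the 69 s allowed.

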